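Put the microscope's optics away by kind

ROBOT

A 6-joint arm with a two-finger parallel gripper is mounted at the origin on the work surface. World frame = base frame: x ahead of the robot, y to its left, z up, the work surface at z = 0. Lengths are in mm, angles in rad, forces in N, time in s.
With the tool pointing down it reaches from about 250 to 800 mm from the base axis. Payload 3.9 kg.
Tool frame: the origin (TCP) lies on the front face of the gripper's body, between the roots of the fingers; the fingertips stand 73 mm ahead of it and the grasp point (between the pads) lies 54 mm ahead of it; z points along the fingers, x is the direction in which the jaws open and shut, and the axes are right-handed (so a half turn about z gives the same grasp; the last joint's range is limited). The gripper opens to 85 mm and grips with 20 to 120 N. Pads are 22 mm wide; open, the fingers measure 114 mm over their backs; the gripper's body (76 mm by 85 mm) begins 54 mm behind the grasp point. The pads swing forward as they close: fully open they stand 13 mm farther back than shut.
Start: joints at [-1.33, 0.26, -0.138, 1.173, 0, 1.571], TCP at [125.198, -509.844, 303.904] pointing down, gripper open.
Joint ranges: [-2.78, 2.78], [-0.83, 1.72], [-1.28, 1.37], [-1.9, 2.12], [-1.57, 1.48], [-3.14, 3.14]. Speed limits (rad/s): [2.57, 2.57, 3.14, 3.14, 3.14, 3.14].

INTERFACE

Orientations are given as a 3x3 rotation matrix whose columns are the frame's x, y, z axes.
In Python, from rig import sense, get_image, get_calibration, sign_off gives the robot as it stands. The module is installed in compiled form; this text tells all that it offers.
- The arm moves only by the shell command python3 -m inch 'ROWS' [FORCE]. ROWS is JSON, a list of rows, each a list of 3 entries, a list of its own where there are three numbers: the closure, from 0 (fully open) to 1 (shut), then the shift along the tool's x, y, z in cm, then the turn, a rotation vector about the tool's x, y, z in degrees. In form: [[hand, [dx, dy, dz], [wx, wy, wz]], ...]. A call has 1 to 10 rows; each row is the pose to reach, as a shift and turn from the pose measured when the call began, along the tool's axes at that moment; what a row does not reach only later rows make up. A row lasts 1/8 s, in which the tool goes at most 62.5 mm and 10.7 degrees, less where a joint would pass 70% of its speed; a pose out of reach is approached as far as the arm can. A call with a gripper value outside its range is refused whole. The fingers move at their own pace and stop on an object; FORCE is the grip in N (left out, the last holds). Time passes only in rows, so rows that repeat a pose let the fingers close. It gives the time, the measured TCP pose, the force and the opening at its end, in the units of the state.
- sense(): the state, without advancing time (a new reading comes with each control period).
- get_image(name): name is "side" or "top"; returns (picture, depth): 420x560x3 uint8, red, green, blue; 420x560 float32, mm along the optical axis (not along the pixel's ray), 0 where there is no reading.
- get_calibration(name): a dict with "fovy" (degrees; the focal length in pixels is half the picture's height over the tangent of half this angle, whatever the lens; pixels are square), "cx", "cy" (the principal point, pixels), "R" (3x3) and "t" (3): a world point X has camera coordinates R X + t. Camera axes: x right, y down, z forward; pixel columns grow to the right and rows downward; lengths in mm; the calibration is good to about 2 mm. A picture is of the moment at which its call begins. get_calibration takes no time and is no camera call.
- sign_off(): hands the job in, once; it reports no verdict.
The state is a dict: "t": time; "qpos": joint angles; "dq": joint speeds; "joint_efforts": joint torques, N m; "ee_pos": TCP position; "tcp_rot": TCP orientation; "contact_force": force on the tool from outside, world axes, zero at the start; "torque": the same for the moment, N m; "width": finger opening in mm.
Only numpy, scipy, OpenCV 4.12 (cv2) and the standard library are available. Lean on these libraries where they do the work, as an engineer would, in place of code of your own. Each camera call takes 0.05 s, during which the arm holds its last target. There are 200 camera calls.

TASK

Put the loose microscope optics away by kind: one objective in each compartment of the two-compartment tray, both eyepieces side by side in the round dish, and the filter cube in the small square tray. Set each down gently, without dropping it, so that it stands upright as it does now, flat on the floor of its tray; leave the bottle and the screwdriver alone.

Things in the scene. Friction and masses are not known exactly. Their poses are not given: they have to be found in the camera images.
- objective_a: microscope objective, one of two alike: bare steel barrel, diameter 30 mm and straight from the foot up to 46 mm, then a cone to a 16 mm nose; 62 mm tall, 0.1 to 0.21 kg; origin at the centre of its underside, z up; stands loose and upright on the bench at the start
- objective_b: microscope objective, one of two alike: bare steel barrel, diameter 30 mm and straight from the foot up to 46 mm, then a cone to a 16 mm nose; 62 mm tall, 0.1 to 0.21 kg; origin at the centre of its underside, z up; stands loose and upright on the bench at the start
- eyepiece_a: microscope eyepiece, one of two alike: steel foot tube of diameter 30 mm up to 20 mm height, above it a black barrel of diameter 40 mm, straight from 22 to 50 mm height, with a wide lens in its flat top; 50 mm tall, 0.08 to 0.17 kg; origin at the centre of its underside, z up; stands loose and upright on the bench at the start
- eyepiece_b: microscope eyepiece, one of two alike: steel foot tube of diameter 30 mm up to 20 mm height, above it a black barrel of diameter 40 mm, straight from 22 to 50 mm height, with a wide lens in its flat top; 50 mm tall, 0.08 to 0.17 kg; origin at the centre of its underside, z up; stands loose and upright on the bench at the start
- filter_cube: black rectangular filter cube, 30 mm along its x, 40 mm along its y, 48 mm tall, with a round window in its top and another in its side; 0.08 to 0.17 kg; origin at the centre of its underside, z up; stands loose and upright on the bench at the start
- bay_tray: low oblong steel tray with two compartments, fixed to the bench: 68 mm along its x, 132 mm along its y, rim 12 mm high, walls and floor 4 mm thick; a 12 mm high cross wall parts it into two compartments of 60 x 60 mm inside, centred 32 mm to either side of the middle along y; origin at the centre of the underside, so the inner floor is 4 mm above it
- round_dish: low round steel dish, fixed to the bench: outer diameter 136 mm, inner 128 mm, rim 12 mm high, floor 4 mm thick; origin at the centre of the underside, so the inner floor is 4 mm above it
- square_tray: low square steel tray with a single compartment, fixed to the bench: 78 x 78 mm outside, 70 x 70 mm inside, rim 12 mm high, walls and floor 4 mm thick; origin at the centre of the underside, so the inner floor is 4 mm above it
- bottle: bystander: amber glass bottle with a white cap, diameter 40 mm, 100 mm tall, standing to the left of the work; origin at the centre of its underside
- screwdriver: bystander: screwdriver, 170 mm long, lying on the bench to the right of the work; origin under its middle, x along its length

How it is judged:
By the outcome, as a careful person would: the job done as asked, in the order asked, and still so for the second after the job is handed in, with the robot touching nothing.
It also fails if it takes over 120 s, if anything falls off the work surface, if the arm or the gripper's body presses on something with over 40 N, if the wrist force passes 120 N, or if a joint passes its speed limit or range.

## Working session

There is one attempt and no reset: what is moved stays moved. The work goes in short steps, Python scripts to look and compute and a shell command to move; the robot and the scene stay as the last step left them, time stands still between calls to the robot, and variables do not carry over. Pictures are saved under pics/ and viewed, on a budget of 14 in all, crops included, one or two more only if the job needs it, and the job is handed in when it is done.

```bash
mkdir -p pics; ls
python3 - <<'E'
from rig import *
import cv2,numpy as np
s=sense();print(s['t'],s['ee_pos'],s['tcp_rot'],s['width'])
for n in('top','side'):
    p,d=get_image(n);c=get_calibration(n);print(n,c)
    np.savez('%s0.npz'%n,p=p,d=d)
    cv2.imwrite('pics/%s0.png'%n,cv2.resize(p[...,::-1],(800,600)))
E
```

```text
pics
0.0 [ 125.06432123 -509.32431425  303.06420929] [[ 2.38461457e-01 -9.71151848e-01 -4.71459305e-04]
 [-9.71149983e-01 -2.38461923e-01  1.90324137e-03]
 [-1.96076147e-03  4.00798662e-06 -9.99998078e-01]] 85.70717885019566
top {'fovy': 42.160227735754404, 'cx': 283.00671972904445, 'cy': 214.69977608769807, 'R': array([[-0.00936253, -0.99994569, -0.00457748],
       [-0.9891913 ,  0.00993153, -0.14629402],
       [ 0.14633153,  0.00315832, -0.98923056]]), 't': array([  -3.95912216,  520.44209141, 1311.36024472])}
side {'fovy': 56.20113584038534, 'cx': 274.2250508595382, 'cy': 213.22396462983264, 'R': array([[ 0.93376642, -0.35783946, -0.00558547],
       [-0.26373541, -0.67748858, -0.68662425],
       [ 0.24191716,  0.64261975, -0.72699102]]), 't': array([-494.48691705,  164.26611722,  752.6618516 ])}
```

View pics/top0.png

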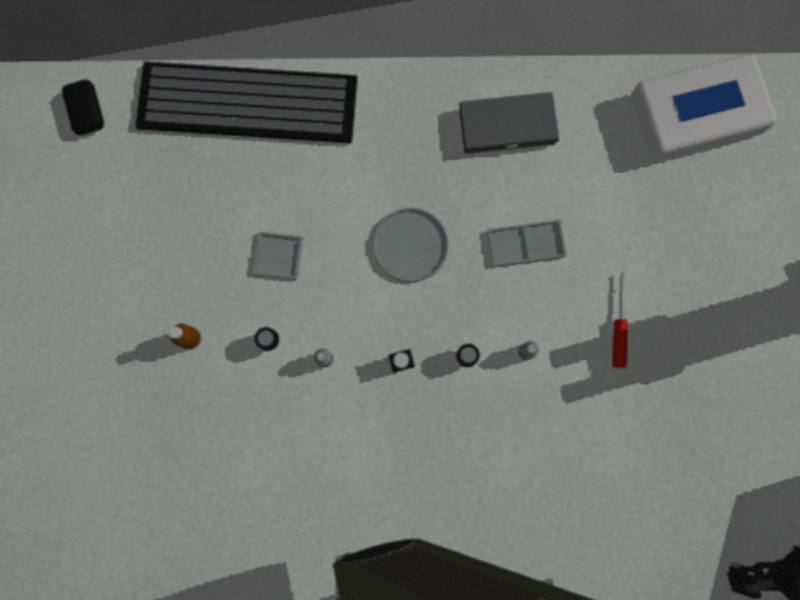

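View pics/side0.png

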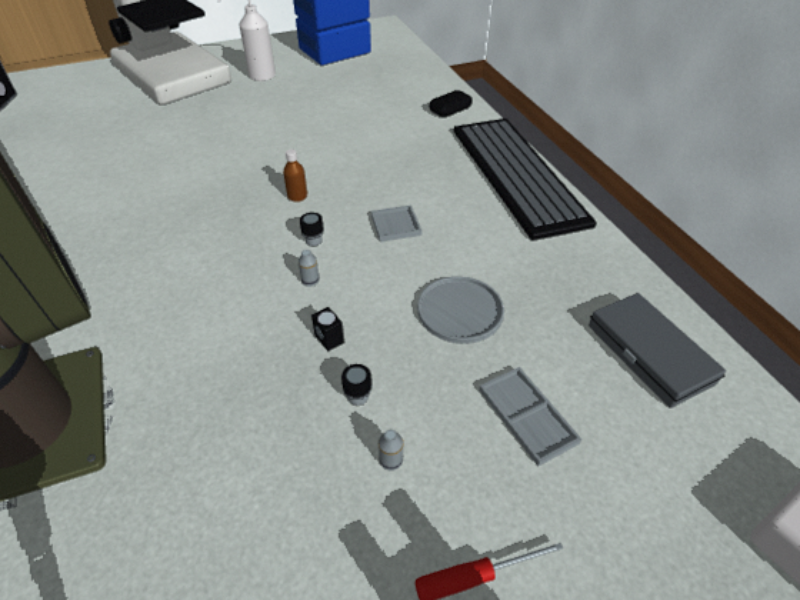

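The top view shows, from left to right in the 800-px picture:
- **Items:** eyepiece (266,339), objective (324,358), cube (401,361), eyepiece (467,355), objective (529,350).
- **Trays:** square tray (277,256), dish (408,245), bay tray (525,243).

The side view agrees. Next I'll measure from depth.

```bash
cat > h.py <<'E'
from rig import *
import cv2,numpy as np
def world(n,d):
    c=get_calibration(n);f=210/np.tan(np.radians(c['fovy']/2))
    v,u=np.mgrid[:420,:560]
    P=np.stack([(u-c['cx'])/f*d,(v-c['cy'])/f*d,d],-1)
    return (P-c['t'])@c['R']
def proj(n,X):
    c=get_calibration(n);f=210/np.tan(np.radians(c['fovy']/2))
    q=np.asarray(X,float)@c['R'].T+c['t'];return q[...,:2]/q[...,2:]*f+[c['cx'],c['cy']]
E
python3 - <<'E'
from h import *
for n in('top','side'):
    z=np.load(n+'0.npz');W=world(n,z['d'].astype(float))
    ok=(z['d']>0)&(W[...,0]>230)&(W[...,0]<680)&(abs(W[...,1])<420)
    t=ok&(abs(W[...,2])<6);print(n,'table z',np.median(W[...,2][t]))
    for lo,hi in((7,16),(25,120)):
        m=(ok&(W[...,2]>lo)&(W[...,2]<hi)).astype(np.uint8)
        k,L,S,C=cv2.connectedComponentsWithStats(m,connectivity=8)
        for i in range(1,k):
            if S[i,4]<25: continue
            P=W[L==i]; zt=np.percentile(P[:,2],95)
            T=P[P[:,2]>zt-4] if lo>20 else P
            r=cv2.minAreaRect(T[:,:2].astype(np.float32))
            print(n,lo,S[i,4],C[i].round(),'ztop',zt.round(1),'rect',np.round(r[0],1),np.round(r[1],1),round(r[2],1))
p=np.load('top0.npz')['p'][...,::-1]
a=cv2.resize(p[140:265,165:405],None,fx=3.3,fy=3.3,interpolation=cv2.INTER_CUBIC)
cv2.imwrite('pics/top1.png',a)
E
```

```text
top table z -0.6568280740911019
top 7 325 [369. 170.] ztop 15.0 rect [ 641.  -229.4] [ 72.2 133.3] 6.9
top 7 165 [198. 175.] ztop 15.2 rect [621.8 216.5] [79.2 78.2] 81.9
top 7 61 [307. 182.] ztop 14.5 rect [606.8 -68.9] [20.6 85.3] 60.0
top 7 45 [183. 188.] ztop 14.3 rect [593.4 245.5] [43.4 21.5] 44.6
top 7 55 [277. 191.] ztop 14.5 rect [586.    6.6] [81.1 15.4] 61.1
top 7 30 [435. 213.] ztop 15.7 rect [ 524.8 -392.4] [ 5.8 30.9] 85.0
top 25 75 [435. 239.] ztop 30.5 rect [ 459.5 -386.4] [12.4 66.2] 82.0
top 25 272 [128. 234.] ztop 99.9 rect [474.7 370.6] [17.2 18.6] 51.7
top 25 232 [187. 237.] ztop 53.4 rect [467.8 227.8] [36.8 37.6] 45.5
top 25 130 [371. 244.] ztop 63.5 rect [ 444.6 -223.4] [12.1 14.6] 0.9
top 25 222 [328. 248.] ztop 53.6 rect [ 435.6 -117.6] [36.7 34.7] 25.8
top 25 127 [226. 249.] ztop 63.6 rect [434.6 131.6] [14.5 13.6] 44.9
top 25 210 [281. 252.] ztop 51.8 rect [429.  -3.] [28.5 39.1] 15.3
side table z 0.5364170170802576
side 7 42 [208. 137.] ztop 15.6 rect [472.  360.3] [16.8 39.2] 84.2
side 7 218 [277. 155.] ztop 14.1 rect [620.8 217.2] [82.2 79.3] 82.1
side 
[... 485 characters left out ...]
7 25 [390. 383.] ztop 15.8 rect [ 575.7 -395.2] [ 6.2 10.1] 83.9
side 7 25 [382. 385.] ztop 15.7 rect [ 561.5 -394.3] [ 5.7 13.3] 87.2
side 7 58 [358. 393.] ztop 15.9 rect [ 522.8 -390.9] [ 6.3 41. ] 86.0
side 25 344 [206. 121.] ztop 99.5 rect [472.6 370.5] [16.9 18.8] 56.2
side 25 253 [218. 157.] ztop 52.3 rect [466.7 228.4] [40.2 37.3] 73.9
side 25 196 [215. 184.] ztop 63.3 rect [433.5 131.1] [16.4 13. ] 48.3
side 25 354 [229. 227.] ztop 49.8 rect [426.6  -2.2] [30.3 41.2] 15.2
side 25 433 [249. 267.] ztop 52.2 rect [ 434.  -116.7] [37.4 39. ] 13.9
side 25 311 [273. 312.] ztop 63.3 rect [ 442.8 -223.3] [14.6 15.8] 78.4
side 25 266 [314. 404.] ztop 27.8 rect [ 449.1 -385.1] [14.  72.9] 83.8
```

View pics/top1.png

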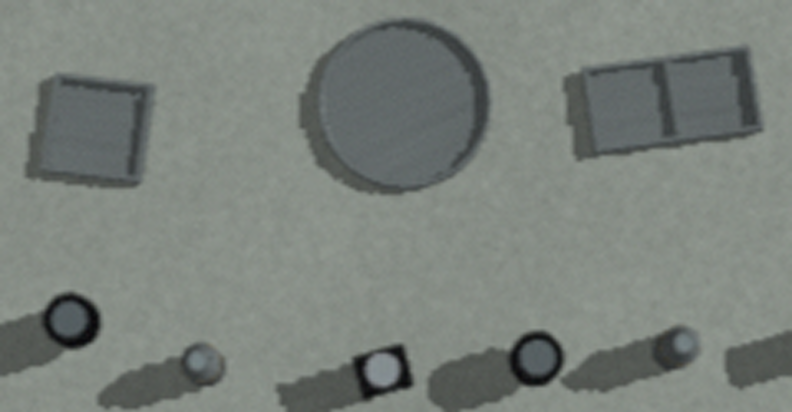

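The crop confirms the layout. The cube's 30 mm side lies about 15° from world x, and the bay tray is turned about 7°. I'll move above the right objective with the jaws along world x.

```bash
python3 -m inch '[[0,[-3,-5,2],[0,0,-10]],[0,[-7,-12,4],[0,0,-20]],[0,[-12,-22,6],[0,0,-30]],[0,[-17,-31,8],[0,0,-40]],[0,[-20.17,-37.74,10.3],[0,0,-50]],[0,[-20.17,-37.74,10.3],[0,0,-60]],[0,[-20.17,-37.74,10.3],[0,0,-70]],[0,[-20.17,-37.74,10.3],[0,0,-76.2]],[0,[-20.17,-37.74,10.3],[0,0,-76.2]],[0,[-20.17,-37.74,10.3],[0,0,-76.2]]]' 40
python3 - <<'E'
from h import *
from scipy.optimize import least_squares
for n in('top','side'):
    z=np.load(n+'0.npz');W=world(n,z['d'].astype(float))
    r=np.hypot(W[...,0]-623,W[...,1]+0)
    m=(W[...,2]>8)&(W[...,2]<17)&(np.hypot(W[...,0]-623,W[...,1]+12)<90)
    P=W[m][:,:2]
    s=least_squares(lambda p:np.hypot(P[:,0]-p[0],P[:,1]-p[1])-p[2],[620,-5,66],loss='soft_l1')
    print(n,m.sum(),s.x)
p,d=get_image('top');cv2.imwrite('pics/top2.png',cv2.resize(p[130:330,150:450][...,::-1],None,fx=2.6,fy=2.6))
E
```

```text
t: 1.35
ee_pos: [442.9, -223.6, 200.4]
tcp_rot: [[1.0, -0.002, -0.001], [-0.002, -1.0, 0.002], [-0.001, -0.002, -1.0]]
contact_force: [0.6, -0.5, -0.3]
width: 85.1
top 304 [639.05314564 -21.87067254  64.64374628]
side 383 [636.9029225  -21.93881111  65.57912951]
```

View pics/top2.png

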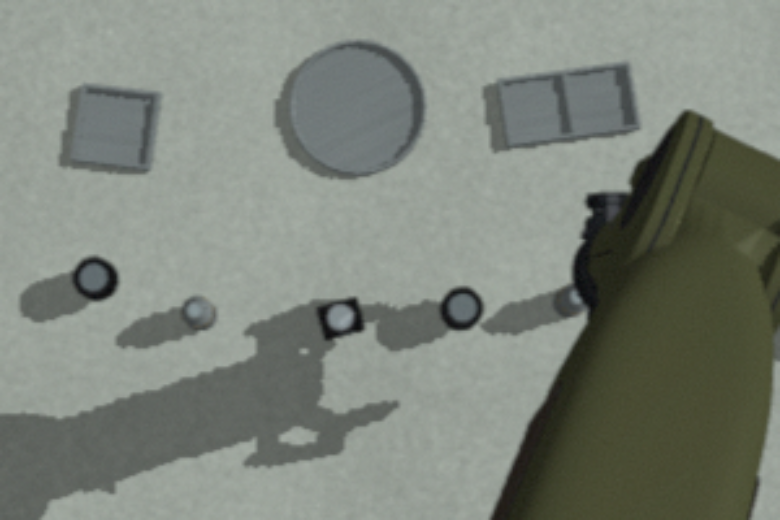

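```bash
python3 -m inch '[[0,[0.05,0,4],[0,0,0]],[0,[0.05,0,8],[0,0,0]],[0,[0.05,0,10.5],[0,0,0]],[0,[0.05,0,11.3],[0,0,0]],[0.3,[0.05,0,11.3],[0,0,0]],[0.5,[0.05,0,11.3],[0,0,0]],[0.6,[0.05,0,11.3],[0,0,0]],[0.8,[0.05,0,11.3],[0,0,0]],[1,[0.05,0,11.3],[0,0,0]],[1,[0.05,0,11.3],[0,0,0]]]' 40
python3 - <<'E'
from h import *
p,d=get_image('side');cv2.imwrite('pics/side1.png',cv2.resize(p[240:380,180:400][...,::-1],None,fx=3.5,fy=3.5))
E
```

```text
t: 2.65
ee_pos: [443.8, -224.0, 88.6]
tcp_rot: [[1.0, -0.003, 0.001], [-0.003, -1.0, 0.001], [0.001, -0.001, -1.0]]
contact_force: [-0.5, 0.3, 6.7]
width: 28.7
```

View pics/side1.png

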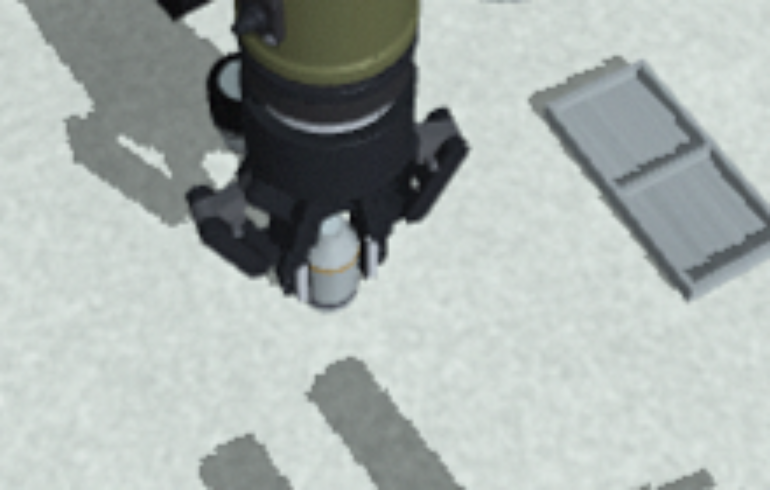

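Gripped: the width is 28.7 mm and the objective stands upright between the pads. I'll lift it and carry it to the right compartment.

```bash
python3 -m inch '[[1,[0,0,-1],[0,0,0]],[1,[0,0,-3.5],[0,0,0]],[1,[2,0.4,-6],[0,0,0]],[1,[5.5,1,-6],[0,0,0]],[1,[9.5,1.8,-6],[0,0,0]],[1,[13.5,2.5,-6],[0,0,0]],[1,[17,3.2,-6],[0,0,0]],[1,[19.2,3.6,-6],[0,0,0]],[1,[19.96,3.68,-6],[0,0,0]],[1,[19.96,3.68,-6],[0,0,0]]]' 40
python3 - <<'E'
from h import *
p,d=get_image('side');cv2.imwrite('pics/side2.png',cv2.resize(p[180:380,260:460][...,::-1],None,fx=3,fy=3))
E
```

```text
t: 3.95
ee_pos: [642.8, -261.1, 148.5]
tcp_rot: [[1.0, -0.002, -0.0], [-0.002, -1.0, 0.001], [-0.0, -0.001, -1.0]]
contact_force: [0.0, 0.0, -1.3]
width: 28.6
```

View pics/side2.png

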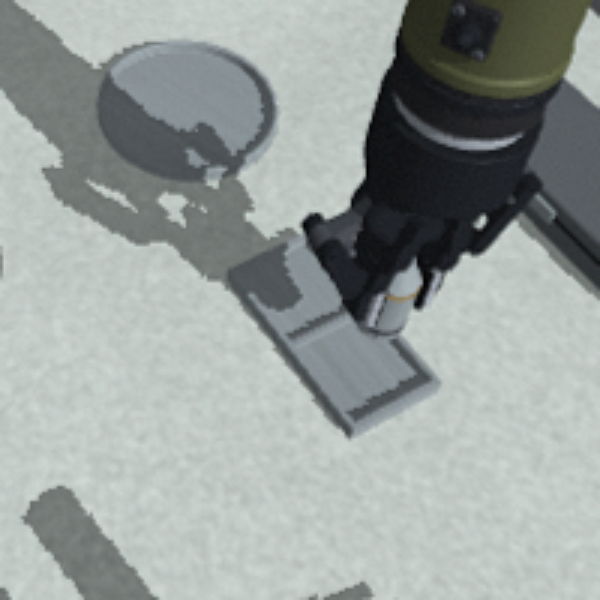

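It hangs upright over the compartment, with the foot at about (390,330). I'll lower it.

```bash
python3 -m inch '[[1,[0.05,0,1.5],[0,0,0]],[1,[0.05,0,3.5],[0,0,0]],[1,[0.05,0,4.7],[0,0,0]],[1,[0.05,0,5.0],[0,0,0]],[1,[0.05,0,5.2],[0,0,0]],[1,[0.05,0,5.2],[0,0,0]]]' 40
python3 -m inch '[[1,[0,0,0.1],[0,0,0]],[1,[0,0,0.2],[0,0,0]],[1,[0,0,0.2],[0,0,0]]]' 40
```

```text
t: 4.75
ee_pos: [643.1, -261.1, 97.1]
tcp_rot: [[1.0, -0.003, 0.0], [-0.003, -1.0, 0.001], [0.0, -0.001, -1.0]]
contact_force: [0.2, -0.0, -2.8]
width: 28.8
t: 5.12
ee_pos: [643.1, -261.1, 95.1]
tcp_rot: [[1.0, -0.003, 0.0], [-0.003, -1.0, 0.001], [0.0, -0.001, -1.0]]
contact_force: [0.7, -0.0, -1.9]
width: 28.7
```

```bash
python3 -m inch '[[1,[0,0,0.1],[0,0,0]],[1,[0,0,0.1],[0,0,0]]]' 40
python3 -m inch '[[1,[0,0,0.1],[0,0,0]],[1,[0,0,0.1],[0,0,0]]]' 40
```

```text
t: 5.38
ee_pos: [643.0, -261.1, 94.0]
tcp_rot: [[1.0, -0.003, -0.0], [-0.003, -1.0, 0.001], [-0.0, -0.001, -1.0]]
contact_force: [-0.1, -0.4, -1.8]
width: 28.6
t: 5.62
ee_pos: [643.0, -261.0, 92.9]
tcp_rot: [[1.0, -0.003, -0.0], [-0.003, -1.0, 0.001], [-0.0, -0.001, -1.0]]
contact_force: [-0.1, -0.1, -2.1]
width: 28.7
```

```bash
python3 -m inch '[[1,[0,0,0.1],[0,0,0]],[1,[0,0,0.1],[0,0,0]]]' 40
python3 - <<'E'
from rig import *
print(sense()['contact_force'])
E
python3 -m inch '[[1,[0,0,0.05],[0,0,0]],[1,[0,0,0.05],[0,0,0]]]' 40
```

```text
t: 5.88
ee_pos: [643.0, -261.1, 92.7]
tcp_rot: [[1.0, -0.003, 0.0], [-0.003, -1.0, 0.001], [0.0, -0.001, -1.0]]
contact_force: [-1.9, 0.3, 4.2]
width: 28.5
[-1.92597531  0.31291723  4.1856139 ]
t: 6.12
ee_pos: [643.0, -261.1, 92.7]
tcp_rot: [[1.0, -0.003, 0.001], [-0.003, -1.0, 0.0], [0.001, -0.0, -1.0]]
contact_force: [-3.2, 1.1, 5.6]
width: 28.5
```

Contact at z=92.7. I'll release and rise.

```bash
python3 -m inch '[[0.5,[0,0,0],[0,0,0]],[0.3,[0,0,0],[0,0,0]],[0.1,[0,0,0],[0,0,0]],[0,[0,0,0],[0,0,0]],[0,[0,0,0],[0,0,0]],[0,[0,0,-1],[0,0,0]],[0,[0,0,-4],[0,0,0]],[0,[0,0,-8],[0,0,0]],[0,[0,0,-11],[0,0,0]],[0,[0,0,-11],[0,0,0]]]' 40
python3 - <<'E'
from h import *
s=sense()
print((np.array([434,131.3,200])-s['ee_pos']))
E
```

```text
t: 7.38
ee_pos: [644.8, -261.9, 206.9]
tcp_rot: [[1.0, -0.003, 0.007], [-0.003, -1.0, -0.002], [0.007, 0.002, -1.0]]
contact_force: [0.3, 0.7, -1.5]
width: 85.9
[-210.76678598  393.24089488   -6.90340397]
```

```bash
python3 -m inch '[[0,[-2,-4,0],[0,0,0]],[0,[-5,-9,0],[0,0,0]],[0,[-8,-14.5,0],[0,0,0]],[0,[-11,-20,0],[0,0,0]],[0,[-14,-26,0],[0,0,0]],[0,[-17,-32,0],[0,0,0]],[0,[-19.5,-37,0],[0,0,0]],[0,[-21,-39.3,0],[0,0,0]],[0,[-21,-39.3,0],[0,0,0]],[0,[-21,-39.3,0],[0,0,0]]]' 40
python3 - <<'E'
from h import *
p,d=get_image('side');cv2.imwrite('pics/side3.png',cv2.resize(p[100:380,170:450][...,::-1],None,fx=2.1,fy=2.1))
E
```

```text
t: 8.62
ee_pos: [435.9, 131.2, 204.1]
tcp_rot: [[1.0, -0.003, 0.007], [-0.003, -1.0, -0.003], [0.007, 0.003, -1.0]]
contact_force: [-0.3, 0.6, 0.1]
width: 85.2
```

View pics/side3.png

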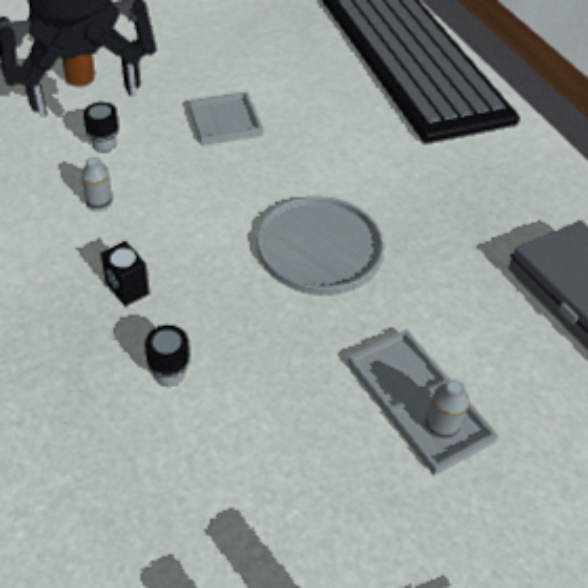

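The first objective stands upright in its compartment at about (447,410). Now I'll pick up the second, trimming out the small tilt.

```bash
python3 -m inch '[[0,[-0.25,0,4],[0.17,-0.4,0]],[0,[-0.25,0,8],[0.17,-0.4,0]],[0,[-0.25,0,10.8],[0.17,-0.4,0]],[0,[-0.25,0,11.7],[0.17,-0.4,0]],[0.3,[-0.25,0,11.7],[0.17,-0.4,0]],[0.5,[-0.25,0,11.7],[0.17,-0.4,0]],[0.6,[-0.25,0,11.7],[0.17,-0.4,0]],[0.8,[-0.25,0,11.7],[0.17,-0.4,0]],[1,[-0.25,0,11.7],[0.17,-0.4,0]],[1,[-0.25,0,11.7],[0.17,-0.4,0]]]' 40
python3 - <<'E'
from h import *
s=sense()
print((np.array([635.6,-197.2,150])-s['ee_pos']))
E
```

```text
t: 9.93
ee_pos: [435.0, 130.8, 88.2]
tcp_rot: [[1.0, -0.003, 0.002], [-0.003, -1.0, 0.001], [0.002, -0.001, -1.0]]
contact_force: [-1.7, -0.6, 4.4]
width: 28.6
[ 200.60084677 -328.02576341   61.81521529]
```

```bash
python3 -m inch '[[1,[0,0,-1],[0,0,0]],[1,[0,0,-3.5],[0,0,0]],[1,[1.5,2.5,-6.2],[0,0,0]],[1,[4.5,7,-6.2],[0,0,0]],[1,[7.5,12,-6.2],[0,0,0]],[1,[10.5,17,-6.2],[0,0,0]],[1,[13.5,22,-6.2],[0,0,0]],[1,[16.5,27,-6.2],[0,0,0]],[1,[19,31,-6.2],[0,0,0]],[1,[20.0,32.6,-6.2],[0,0,0]]]' 40
python3 -m inch '[[1,[0,0,0],[0,0,0]],[1,[0,0,0],[0,0,0]]]' 40
python3 - <<'E'
from h import *
s=sense()
print((np.array([635.6,-197.2,96])-s['ee_pos']))
p,d=get_image('side');cv2.imwrite('pics/side4.png',cv2.resize(p[180:380,260:460][...,::-1],None,fx=3,fy=3))
E
```

```text
t: 11.18
ee_pos: [635.1, -198.7, 150.7]
tcp_rot: [[1.0, -0.006, 0.004], [-0.006, -1.0, -0.0], [0.004, 0.0, -1.0]]
contact_force: [0.1, 0.3, -2.7]
width: 28.5
t: 11.42
ee_pos: [634.4, -198.0, 150.8]
tcp_rot: [[1.0, -0.006, 0.003], [-0.006, -1.0, 0.0], [0.003, -0.0, -1.0]]
contact_force: [-0.5, 1.6, -2.0]
width: 28.4
[  1.17407658   0.82507621 -54.77785201]
```

View pics/side4.png

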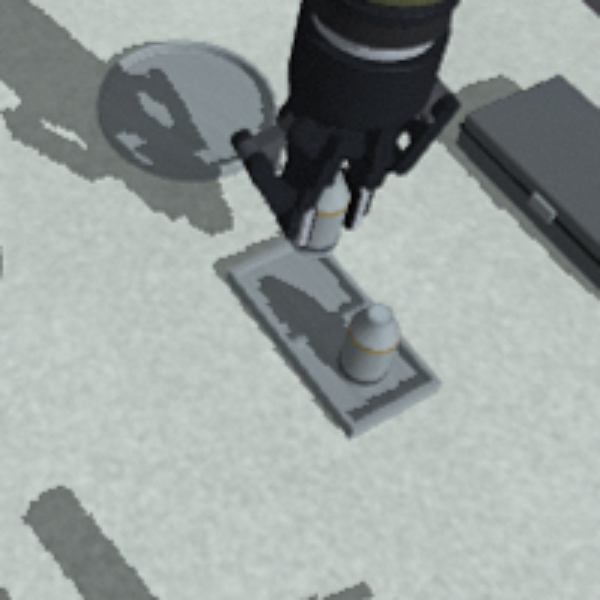

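Held upright over the left compartment, with the foot at about (315,248). I'll lower it, taking the last millimetres slowly.

```bash
python3 -m inch '[[1,[0.05,-0.05,1.5],[0,-0.2,0]],[1,[0.05,-0.05,3.5],[0,-0.2,0]],[1,[0.05,-0.05,5],[0,-0.2,0]],[1,[0.05,-0.05,5.4],[0,-0.2,0]],[1,[0.05,-0.05,5.6],[0,-0.2,0]],[1,[0.05,-0.05,5.6],[0,-0.2,0]]]' 40
python3 -m inch '[[1,[0,0,0.1],[0,0,0]],[1,[0,0,0.1],[0,0,0]]]' 40
python3 -m inch '[[1,[0,0,0.1],[0,0,0]],[1,[0,0,0.1],[0,0,0]]]' 40
```

```text
t: 12.22
ee_pos: [635.3, -197.2, 95.3]
tcp_rot: [[1.0, -0.005, -0.0], [-0.005, -1.0, 0.0], [-0.0, -0.0, -1.0]]
contact_force: [0.1, -0.2, -2.1]
width: 28.8
t: 12.48
ee_pos: [635.6, -197.4, 94.7]
tcp_rot: [[1.0, -0.005, 0.001], [-0.005, -1.0, -0.0], [0.001, 0.0, -1.0]]
contact_force: [-0.9, -0.5, -2.1]
width: 28.9
t: 12.72
ee_pos: [635.6, -197.4, 93.7]
tcp_rot: [[1.0, -0.005, 0.001], [-0.005, -1.0, -0.0], [0.001, 0.0, -1.0]]
contact_force: [-0.0, -0.5, -2.1]
width: 28.7
```

```bash
python3 -m inch '[[1,[0,0,0.1],[0,0,0]],[1,[0,0,0.1],[0,0,0]]]' 40
python3 -m inch '[[1,[0,0,0.08],[0,0,0]],[1,[0,0,0.08],[0,0,0]]]' 40
```

```text
t: 12.98
ee_pos: [635.5, -197.4, 92.6]
tcp_rot: [[1.0, -0.005, 0.0], [-0.005, -1.0, -0.0], [0.0, 0.0, -1.0]]
contact_force: [0.5, -0.2, -2.9]
width: 28.6
t: 13.22
ee_pos: [635.5, -197.4, 92.3]
tcp_rot: [[1.0, -0.005, 0.001], [-0.005, -1.0, -0.0], [0.001, 0.0, -1.0]]
contact_force: [-1.2, 0.3, 1.6]
width: 28.7
```

```bash
python3 -m inch '[[0.5,[0,0,0],[0,0,0]],[0.3,[0,0,0],[0,0,0]],[0.1,[0,0,0],[0,0,0]],[0,[0,0,0],[0,0,0]],[0,[0,0,0],[0,0,0]],[0,[0,0,-1],[0,0,0]],[0,[0,0,-4],[0,0,0]],[0,[0,0,-8],[0,0,0]],[0,[0,0,-11],[0,0,0]],[0,[0,0,-11],[0,0,0]]]' 40
python3 - <<'E'
from h import *
s=sense()
print((np.array([434.8,-117.2,200])-s['ee_pos']))
E
```

```text
t: 14.48
ee_pos: [637.4, -198.0, 206.2]
tcp_rot: [[1.0, -0.005, 0.008], [-0.005, -1.0, -0.002], [0.008, 0.002, -1.0]]
contact_force: [0.7, 0.5, -0.1]
width: 85.3
[-202.59651473   80.78057491   -6.24025145]
```

```bash
python3 -m inch '[[0,[-2,-0.8,0],[0,-0.4,0]],[0,[-5,-2,0],[0,-0.4,0]],[0,[-9,-3.6,0],[0,-0.4,0]],[0,[-13.5,-5.3,0],[0,-0.4,0]],[0,[-17.5,-6.9,0],[0,-0.4,0]],[0,[-20.2,-8,0],[0,-0.4,0]],[0,[-20.2,-8,0],[0,-0.4,0]],[0,[-20.2,-8,0],[0,-0.4,0]]]' 40
python3 - <<'E'
from h import *
s=sense()
print((np.array([434.8,-117.2,91])-s['ee_pos']))
p,d=get_image('side');cv2.imwrite('pics/side5.png',cv2.resize(p[180:380,180:460][...,::-1],None,fx=2.5,fy=2.5))
E
```

```text
t: 15.48
ee_pos: [436.7, -117.2, 204.5]
tcp_rot: [[1.0, -0.005, 0.002], [-0.005, -1.0, -0.003], [0.002, 0.003, -1.0]]
contact_force: [-0.5, -0.9, 0.1]
width: 85.7
[-1.89640087e+00  2.79361566e-02 -1.13485745e+02]
```

View pics/side5.png

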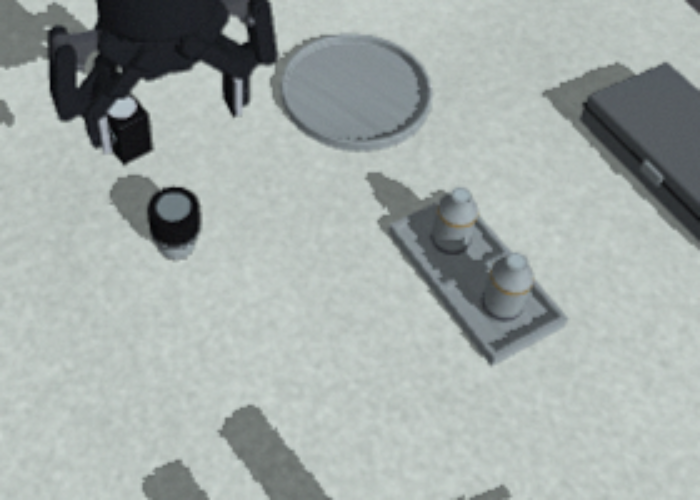

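Both objectives stand in their compartments at about (453,235) and (508,300). Next is the right eyepiece.

```bash
python3 -m inch '[[0,[-0.2,0,4],[0.17,-0.1,0]],[0,[-0.2,0,8],[0.17,-0.1,0]],[0,[-0.2,0,10.6],[0.17,-0.1,0]],[0,[-0.2,0,11.35],[0.17,-0.1,0]],[0.3,[-0.2,0,11.35],[0.17,-0.1,0]],[0.4,[-0.2,0,11.35],[0.17,-0.1,0]],[0.5,[-0.2,0,11.35],[0.17,-0.1,0]],[0.7,[-0.2,0,11.35],[0.17,-0.1,0]],[1,[-0.2,0,11.35],[0.17,-0.1,0]],[1,[-0.2,0,11.35],[0.17,-0.1,0]]]' 40
python3 - <<'E'
from h import *
s=sense()
print((np.array([638,-49,150])-s['ee_pos']))
p,d=get_image('side');cv2.imwrite('pics/side6.png',cv2.resize(p[210:330,180:320][...,::-1],None,fx=4,fy=4))
E
```

```text
t: 16.77
ee_pos: [435.6, -117.8, 92.2]
tcp_rot: [[1.0, -0.005, 0.002], [-0.005, -1.0, -0.0], [0.002, 0.0, -1.0]]
contact_force: [-2.1, -0.1, 6.8]
width: 38.1
[202.41537585  68.84952638  57.82636485]
```

View pics/side6.png

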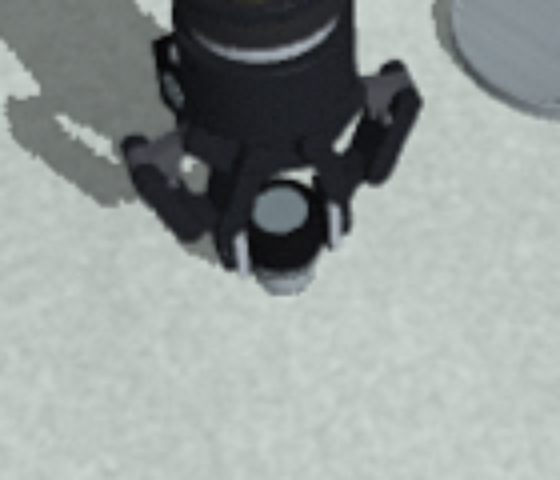

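Gripped squarely on the barrel. I'll carry it to the dish's right half.

```bash
python3 -m inch '[[1,[0,0,-1],[0,0,0]],[1,[0,0,-3.5],[0,0,0]],[1,[2,-0.7,-5.8],[0,0,0.3]],[1,[5.5,-1.9,-5.8],[0,0,0.3]],[1,[9.5,-3.3,-5.8],[0,0,0.3]],[1,[13.5,-4.7,-5.8],[0,0,0.3]],[1,[17.5,-6,-5.8],[0,0,0.3]],[1,[20.2,-7,-5.8],[0,0,0.3]],[1,[20.2,-7,-5.8],[0,0,0.3]],[1,[20.2,-7,-5.8],[0,0,0.3]]]' 40
python3 -m inch '[[1,[0,0,1.5],[0,-0.2,0]],[1,[0,0,3.5],[0,-0.2,0]],[1,[0,0,4.6],[0,-0.2,0]],[1,[0,0,5],[0,-0.2,0]],[1,[0,0,5],[0,-0.2,0]]]' 40
```

```text
t: 18.08
ee_pos: [637.0, -48.9, 150.5]
tcp_rot: [[1.0, -0.011, 0.0], [-0.011, -1.0, -0.001], [0.0, 0.001, -1.0]]
contact_force: [0.6, -0.2, -1.8]
width: 38.3
t: 18.7
ee_pos: [636.8, -49.1, 100.4]
tcp_rot: [[1.0, -0.011, -0.004], [-0.011, -1.0, -0.0], [-0.004, 0.0, -1.0]]
contact_force: [-0.9, 0.2, -1.5]
width: 38.3
```

```bash
python3 -m inch '[[1,[0,0,0.15],[0,0.2,-0.6]],[1,[0,0,0.3],[0,0.2,-0.6]],[1,[0,0,0.3],[0,0.2,-0.6]]]' 40
python3 -m inch '[[1,[0,0,0.1],[0,0,0]],[1,[0,0,0.1],[0,0,0]]]' 40
python3 -m inch '[[1,[0,0,0.08],[0,0,0]],[1,[0,0,0.08],[0,0,0]]]' 40
```

```text
t: 19.08
ee_pos: [636.8, -49.0, 97.5]
tcp_rot: [[1.0, -0.0, 0.0], [-0.0, -1.0, -0.0], [0.0, 0.0, -1.0]]
contact_force: [-1.1, 0.4, -1.3]
width: 38.3
t: 19.32
ee_pos: [636.8, -49.0, 96.5]
tcp_rot: [[1.0, -0.0, 0.0], [-0.0, -1.0, -0.0], [0.0, 0.0, -1.0]]
contact_force: [0.0, 0.2, -2.0]
width: 38.0
t: 19.58
ee_pos: [636.9, -49.0, 96.2]
tcp_rot: [[1.0, -0.0, 0.0], [-0.0, -1.0, -0.001], [0.0, 0.001, -1.0]]
contact_force: [-2.0, -0.1, 2.2]
width: 38.4
```

Contact. I'll release, rise and go to the left eyepiece at (467, 228).

```bash
python3 -m inch '[[0.5,[0,0,0],[0,0,0]],[0.3,[0,0,0],[0,0,0]],[0.1,[0,0,0],[0,0,0]],[0,[0,0,0],[0,0,0]],[0,[0,0,0],[0,0,0]],[0,[0,0,-1],[0,0,0]],[0,[0,0,-4],[0,0,0]],[0,[0,0,-8],[0,0,0]],[0,[0,0,-10.5],[0,0,0]],[0,[0,0,-10.5],[0,0,0]]]' 40
python3 -m inch '[[0,[-2,-3,0],[0,-0.4,0]],[0,[-4.5,-7.5,0],[0,-0.4,0]],[0,[-7.5,-12.5,0],[0,-0.4,0]],[0,[-10.5,-17.5,0],[0,-0.4,0]],[0,[-13.5,-22.5,0],[0,-0.4,0]],[0,[-16,-26.2,0],[0,-0.4,0]],[0,[-17,-27.7,0],[0,-0.4,0]],[0,[-17,-27.7,0],[0,-0.4,0]],[0,[-17,-27.7,0],[0,-0.4,0]]]' 40
python3 - <<'E'
from h import *
s=sense()
print((np.array([467,228,92])-s['ee_pos']))
p,d=get_image('side');cv2.imwrite('pics/side7.png',cv2.resize(p[100:300,180:460][...,::-1],None,fx=2.5,fy=2.5))
E
```

```text
t: 20.82
ee_pos: [638.6, -49.1, 204.5]
tcp_rot: [[1.0, -0.0, 0.007], [-0.0, -1.0, -0.001], [0.007, 0.001, -1.0]]
contact_force: [0.1, -0.1, -0.1]
width: 85.3
t: 21.95
ee_pos: [469.3, 227.0, 202.9]
tcp_rot: [[1.0, -0.001, -0.0], [-0.001, -1.0, -0.002], [-0.0, 0.002, -1.0]]
contact_force: [0.1, 0.0, -1.0]
width: 85.2
[  -2.29648956    0.99343846 -110.91035908]
```

View pics/side7.png

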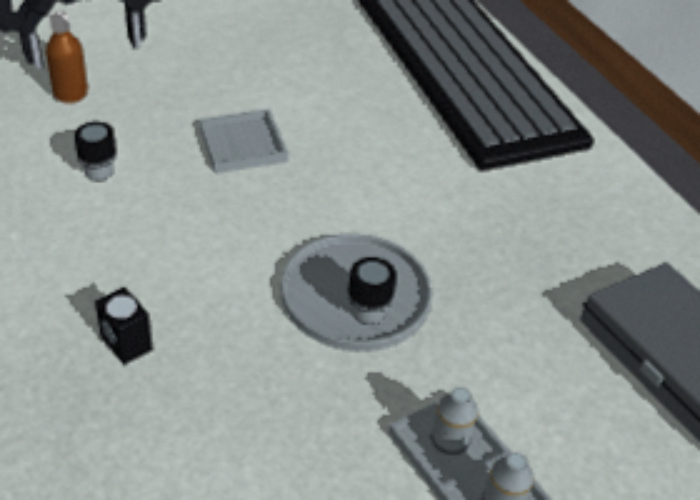

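Eyepiece one stands flat in the dish at about (372,290). Next I'll grasp the second.

```bash
python3 -m inch '[[0,[-0.2,-0.1,4],[0.1,0,0]],[0,[-0.2,-0.1,8],[0.1,0,0]],[0,[-0.2,-0.1,10.4],[0.1,0,0]],[0,[-0.2,-0.1,11.1],[0.1,0,0]],[0.3,[-0.2,-0.1,11.1],[0.1,0,0]],[0.4,[-0.2,-0.1,11.1],[0.1,0,0]],[0.5,[-0.2,-0.1,11.1],[0.1,0,0]],[0.7,[-0.2,-0.1,11.1],[0.1,0,0]],[1,[-0.2,-0.1,11.1],[0.1,0,0]],[1,[-0.2,-0.1,11.1],[0.1,0,0]]]' 40
python3 - <<'E'
from h import *
s=sense()
print((np.array([638,6,151])-s['ee_pos']))
E
```

```text
t: 23.25
ee_pos: [467.7, 228.0, 93.2]
tcp_rot: [[1.0, -0.002, 0.001], [-0.002, -1.0, 0.001], [0.001, -0.001, -1.0]]
contact_force: [-1.4, -1.0, 6.1]
width: 38.1
[ 170.34246195 -222.00063618   57.81945875]
```

```bash
python3 -m inch '[[1,[0,0,-1],[0,0,0]],[1,[0,0,-3.5],[0,0,0]],[1,[1.5,2,-5.8],[0,0,0]],[1,[4.5,5.5,-5.8],[0,0,0]],[1,[8,10,-5.8],[0,0,0]],[1,[11.5,14.5,-5.8],[0,0,0]],[1,[14.5,19,-5.8],[0,0,0]],[1,[17,22.2,-5.8],[0,0,0]],[1,[17,22.2,-5.8],[0,0,0]],[1,[17,22.2,-5.8],[0,0,0]]]' 40
python3 - <<'E'
from h import *
p,d=get_image('side');cv2.imwrite('pics/side8.png',cv2.resize(p[140:320,250:430][...,::-1],None,fx=3,fy=3))
E
```

```text
t: 24.5
ee_pos: [636.7, 5.8, 151.2]
tcp_rot: [[1.0, -0.002, 0.0], [-0.002, -1.0, 0.001], [0.0, -0.001, -1.0]]
contact_force: [-0.3, 0.7, -3.0]
width: 38.1
```

View pics/side8.png

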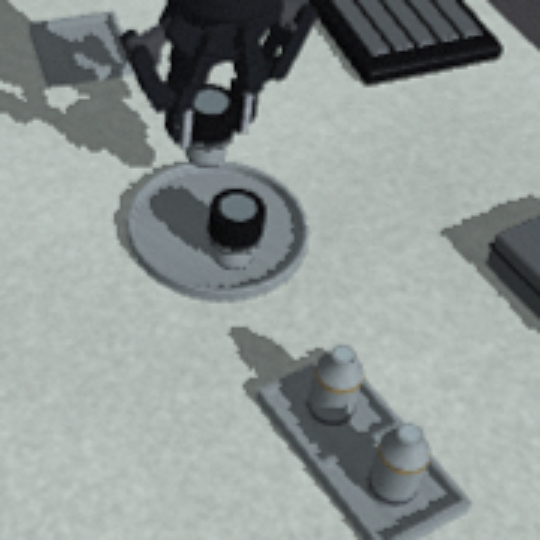

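Upright above the dish at about (207,155), clear of the first eyepiece. I'll lower it.

```bash
python3 -m inch '[[1,[0.05,0,1.5],[0,0,0]],[1,[0.05,0,3.5],[0,0,0]],[1,[0.05,0,4.6],[0,0,0]],[1,[0.05,0,5],[0,0,0]],[1,[0.05,0,5.2],[0,0,0]],[1,[0.05,0,5.2],[0,0,0]]]' 40
python3 -m inch '[[1,[0,0,0.1],[0,0,0]],[1,[0,0,0.1],[0,0,0]]]' 40
python3 -m inch '[[1,[0,0,0.08],[0,0,0]],[1,[0,0,0.08],[0,0,0]]]' 40
```

```text
t: 25.3
ee_pos: [637.3, 6.4, 99.6]
tcp_rot: [[1.0, -0.001, 0.001], [-0.001, -1.0, 0.001], [0.001, -0.001, -1.0]]
contact_force: [-0.2, 0.0, -1.0]
width: 38.2
t: 25.55
ee_pos: [637.5, 6.4, 99.0]
tcp_rot: [[1.0, -0.001, 0.002], [-0.001, -1.0, 0.001], [0.002, -0.001, -1.0]]
contact_force: [0.0, -0.9, -2.2]
width: 38.1
t: 25.8
ee_pos: [637.5, 6.3, 98.2]
tcp_rot: [[1.0, -0.001, 0.002], [-0.001, -1.0, 0.001], [0.002, -0.001, -1.0]]
contact_force: [0.2, -0.4, -1.6]
width: 38.4
```

```bash
python3 -m inch '[[1,[0,0,0.1],[0,0,0]],[1,[0,0,0.1],[0,0,0]]]' 40
python3 -m inch '[[1,[0,0,0.08],[0,0,0]],[1,[0,0,0.08],[0,0,0]]]' 40
```

```text
t: 26.05
ee_pos: [637.6, 6.3, 97.3]
tcp_rot: [[1.0, -0.001, 0.002], [-0.001, -1.0, 0.001], [0.002, -0.001, -1.0]]
contact_force: [-0.5, -0.2, -1.6]
width: 38.1
t: 26.3
ee_pos: [637.6, 6.3, 97.2]
tcp_rot: [[1.0, -0.001, 0.002], [-0.001, -1.0, 0.001], [0.002, -0.001, -1.0]]
contact_force: [-2.1, -0.5, 4.8]
width: 38.0
```

```bash
python3 -m inch '[[0.5,[0,0,0],[0,0,0]],[0.3,[0,0,0],[0,0,0]],[0.1,[0,0,0],[0,0,0]],[0,[0,0,0],[0,0,0]],[0,[0,0,0],[0,0,0]],[0,[0,0,-1],[0,0,0]],[0,[0,0,-4],[0,0,0]],[0,[0,0,-8],[0,0,0]],[0,[0,0,-10.5],[0,0,0]],[0,[0,0,-10.5],[0,0,0]]]' 40
python3 -m inch '[[0,[-2,0.1,0],[0,-0.4,-3]],[0,[-5,0.2,0],[0,-0.4,-6]],[0,[-9,0.4,0],[0,-0.4,-9]],[0,[-13.5,0.6,0],[0,-0.4,-12]],[0,[-18,0.8,0],[0,-0.4,-15.2]],[0,[-21.1,0.9,0],[0,-0.4,-15.2]],[0,[-21.1,0.9,0],[0,-0.4,-15.2]],[0,[-21.1,0.9,0],[0,-0.4,-15.2]]]' 40
python3 - <<'E'
from h import *
s=sense()
print((np.array([427.8,-2.6,88])-s['ee_pos']),(np.array([427.8,-2.6,88])-s['ee_pos'])@s['tcp_rot'])
p,d=get_image('side');cv2.imwrite('pics/side9.png',cv2.resize(p[120:320,180:460][...,::-1],None,fx=2.5,fy=2.5))
E
```

```text
t: 27.55
ee_pos: [639.1, 6.2, 205.6]
tcp_rot: [[1.0, -0.001, 0.008], [-0.001, -1.0, 0.001], [0.008, -0.001, -1.0]]
contact_force: [1.1, 0.3, -0.1]
width: 85.2
t: 28.55
ee_pos: [428.7, -2.6, 203.7]
tcp_rot: [[0.965, 0.261, 0.002], [0.261, -0.965, 0.0], [0.003, 0.0, -1.0]]
contact_force: [0.8, -0.3, 0.3]
width: 85.4
[-9.47308677e-01 -1.25592715e-02 -1.15655388e+02] [ -1.20825131  -0.25926087 115.65266676]
```

View pics/side9.png

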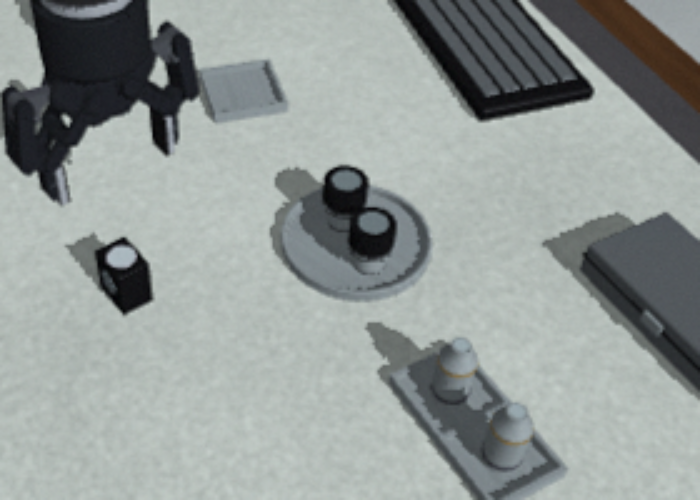

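Both eyepieces stand side by side in the dish. Next I'll grasp the cube across its 30 mm sides.

```bash
python3 -m inch '[[0,[-0.1,0,4],[0,-0.1,0]],[0,[-0.1,0,8],[0,-0.1,0]],[0,[-0.1,0,10.8],[0,-0.1,0]],[0,[-0.1,0,11.5],[0,-0.1,0]],[0.3,[-0.1,0,11.5],[0,-0.1,0]],[0.5,[-0.1,0,11.5],[0,-0.1,0]],[0.6,[-0.1,0,11.5],[0,-0.1,0]],[0.8,[-0.1,0,11.5],[0,-0.1,0]],[1,[-0.1,0,11.5],[0,-0.1,0]],[1,[-0.1,0,11.5],[0,-0.1,0]]]' 40
python3 - <<'E'
from h import *
s=sense()
print((np.array([621.3,216.8,150])-s['ee_pos'])@s['tcp_rot'])
E
```

```text
t: 29.85
ee_pos: [429.2, -2.8, 89.7]
tcp_rot: [[0.965, 0.261, 0.003], [0.261, -0.965, -0.0], [0.003, 0.001, -1.0]]
contact_force: [-1.2, 0.0, 6.2]
width: 29.7
[ 242.93974753 -161.81055029  -59.77112012]
```

```bash
python3 -m inch '[[1,[0,0,-1],[0,0,0]],[1,[0,0,-3.5],[0,0,0]],[1,[2,-1.5,-6],[0,0,4]],[1,[6,-4,-6],[0,0,8]],[1,[10.5,-7,-6],[0,0,12]],[1,[15,-10,-6],[0,0,16]],[1,[19.5,-13,-6],[0,0,20]],[1,[23,-15.5,-6],[0,0,23.3]],[1,[24.3,-16.2,-6],[0,0,23.3]],[1,[24.3,-16.2,-6],[0,0,23.3]]]' 40
python3 - <<'E'
from h import *
p,d=get_image('side');cv2.imwrite('pics/side10.png',cv2.resize(p[90:230,200:380][...,::-1],None,fx=3.5,fy=3.5))
s=sense()
print((np.array([621.3,216.8,98])-s['ee_pos'])@s['tcp_rot'])
E
```

```text
t: 31.1
ee_pos: [621.8, 217.9, 150.2]
tcp_rot: [[0.99, -0.141, 0.003], [-0.141, -0.99, -0.0], [0.003, -0.0, -1.0]]
contact_force: [0.2, -0.5, -1.4]
width: 29.7
[ 0.35761093  0.07975774 52.11099482]
```

View pics/side10.png

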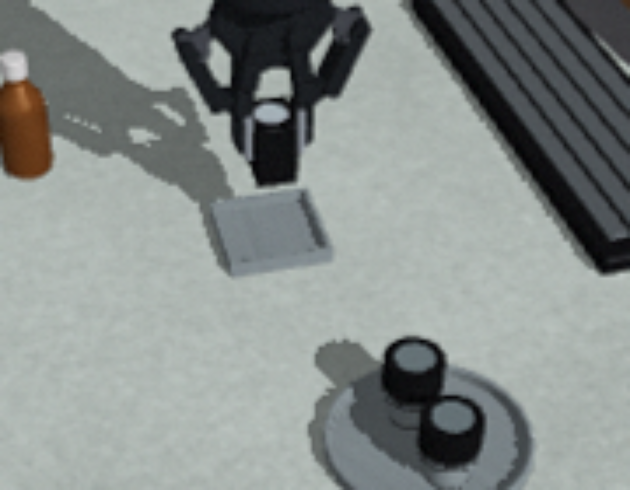

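The cube hangs upright and aligned over the square tray at about (275,150). I'll lower it.

```bash
python3 -m inch '[[1,[0,0,1.5],[0,-0.15,0]],[1,[0,0,3.5],[0,-0.15,0]],[1,[0,0,4.7],[0,-0.15,0]],[1,[0,0,5.1],[0,-0.15,0]],[1,[0,0,5.3],[0,-0.15,0]],[1,[0,0,5.3],[0,-0.15,0]]]' 40
python3 -m inch '[[1,[0,0,0.1],[0,0,0]],[1,[0,0,0.1],[0,0,0]]]' 40
python3 -m inch '[[1,[0,0,0.08],[0,0,0]],[1,[0,0,0.08],[0,0,0]]]' 40
python3 -m inch '[[1,[0,0,0.08],[0,0,0]],[1,[0,0,0.08],[0,0,0]]]' 40
```

```text
t: 31.9
ee_pos: [621.3, 217.0, 97.6]
tcp_rot: [[0.99, -0.142, 0.0], [-0.142, -0.99, -0.0], [0.0, 0.0, -1.0]]
contact_force: [0.4, 0.6, -1.2]
width: 29.5
t: 32.15
ee_pos: [621.5, 217.1, 97.0]
tcp_rot: [[0.99, -0.142, 0.001], [-0.142, -0.99, 0.0], [0.001, -0.0, -1.0]]
contact_force: [0.1, -0.7, -0.8]
width: 29.2
t: 32.4
ee_pos: [621.6, 217.2, 96.2]
tcp_rot: [[0.99, -0.142, 0.001], [-0.142, -0.99, 0.0], [0.001, -0.0, -1.0]]
contact_force: [0.7, 0.3, -1.0]
width: 29.2
t: 32.65
ee_pos: [621.5, 217.1, 95.3]
tcp_rot: [[0.99, -0.142, 0.001], [-0.142, -0.99, 0.0], [0.001, -0.0, -1.0]]
contact_force: [0.6, -0.3, -1.0]
width: 29.3
```

```bash
python3 -m inch '[[1,[0,0,0.08],[0,0,0]],[1,[0,0,0.08],[0,0,0]]]' 40
python3 -m inch '[[1,[0,0,0.08],[0,0,0]],[1,[0,0,0.08],[0,0,0]]]' 40
```

```text
t: 32.9
ee_pos: [621.4, 217.1, 94.3]
tcp_rot: [[0.99, -0.142, 0.0], [-0.142, -0.99, -0.0], [0.0, -0.0, -1.0]]
contact_force: [-0.5, 0.5, -0.5]
width: 29.1
t: 33.15
ee_pos: [621.5, 217.1, 93.8]
tcp_rot: [[0.99, -0.142, 0.001], [-0.142, -0.99, 0.0], [0.001, -0.0, -1.0]]
contact_force: [0.3, -0.2, 0.8]
width: 29.2
```

```bash
python3 -m inch '[[1,[0,0,0.05],[0,0,0]],[1,[0,0,0.05],[0,0,0]]]' 40
```

```text
t: 33.4
ee_pos: [621.4, 217.1, 93.8]
tcp_rot: [[0.99, -0.142, 0.001], [-0.142, -0.99, 0.0], [0.001, -0.0, -1.0]]
contact_force: [-1.4, -0.5, 3.3]
width: 29.7
```

Contact. I'll release, rise, back off towards the robot at height and check.

```bash
python3 -m inch '[[0.5,[0,0,0],[0,0,0]],[0.3,[0,0,0],[0,0,0]],[0.1,[0,0,0],[0,0,0]],[0,[0,0,0],[0,0,0]],[0,[0,0,0],[0,0,0]],[0,[0,0,-1],[0,0,0]],[0,[0,0,-4],[0,0,0]],[0,[0,0,-8],[0,0,0]],[0,[0,0,-12],[0,0,0]],[0,[0,0,-14],[0,0,0]]]' 40
python3 -m inch '[[0,[-4,0,0],[0,0,0]],[0,[-9,0,0],[0,0,0]],[0,[-14,0,0],[0,0,0]],[0,[-19,0,0],[0,0,0]],[0,[-24,0,0],[0,0,0]],[0,[-28,0,0],[0,0,0]],[0,[-30,0,0],[0,0,0]],[0,[-30,0,0],[0,0,0]],[0,[-30,0,0],[0,0,0]]]' 40
python3 - <<'E'
from h import *
p,d=get_image('top');W=world('top',d.astype(float))
ps,ds=get_image('side')
for n,dd in(('top',d),('side',ds)):
    W=world(n,dd.astype(float))
    m=((W[...,0]>560)&(W[...,0]<690)&(abs(W[...,1])<300)&(W[...,2]>25)&(W[...,2]<100)).astype(np.uint8)
    k,L,S,C=cv2.connectedComponentsWithStats(m)
    for i in range(1,k):
        if S[i,4]<25: continue
        P=W[L==i];zt=np.percentile(P[:,2],95);T=P[P[:,2]>zt-4]
        r=cv2.minAreaRect(T[:,:2].astype(np.float32));print(n,zt.round(1),np.round(r[0],1),np.round(r[1],1),round(r[2],1))
a=cv2.resize(p[140:265,120:460],(800,294));b=cv2.resize(ps[90:370,200:450],(270,302))
b=np.pad(b,((0,0),(0,530),(0,0)))
cv2.imwrite('pics/fin.png',np.vstack([a,b])[...,::-1])
E
```

```text
t: 34.65
ee_pos: [622.4, 217.5, 237.6]
tcp_rot: [[0.99, -0.142, 0.006], [-0.142, -0.99, 0.002], [0.005, -0.003, -1.0]]
contact_force: [0.6, 0.3, 0.2]
width: 85.4
t: 35.78
ee_pos: [326.8, 260.5, 236.4]
tcp_rot: [[0.99, -0.142, 0.008], [-0.142, -0.99, 0.003], [0.007, -0.004, -1.0]]
contact_force: [-0.2, 0.2, -0.2]
width: 85.2
top 57.2 [637.2   5.8] [36.  37.6] 22.9
top 57.1 [637.9 -48.7] [35.6 38.1] 60.2
top 68.2 [ 644.6 -260.6] [14.3 13.9] 55.6
top 66.9 [ 637.5 -196.6] [13.5 13.2] 16.4
top 55.7 [623.1 217.1] [39.7 29. ] 82.9
side 54.2 [621.7 217.7] [42. 29.] 81.9
side 56.2 [636.9 -19.9] [97.1 38.8] 89.1
side 67.1 [ 635.1 -195.7] [16.5 15.8] 6.5
side 67.7 [ 641.1 -259.9] [15.4 15.4] 15.7
```

View pics/fin.png

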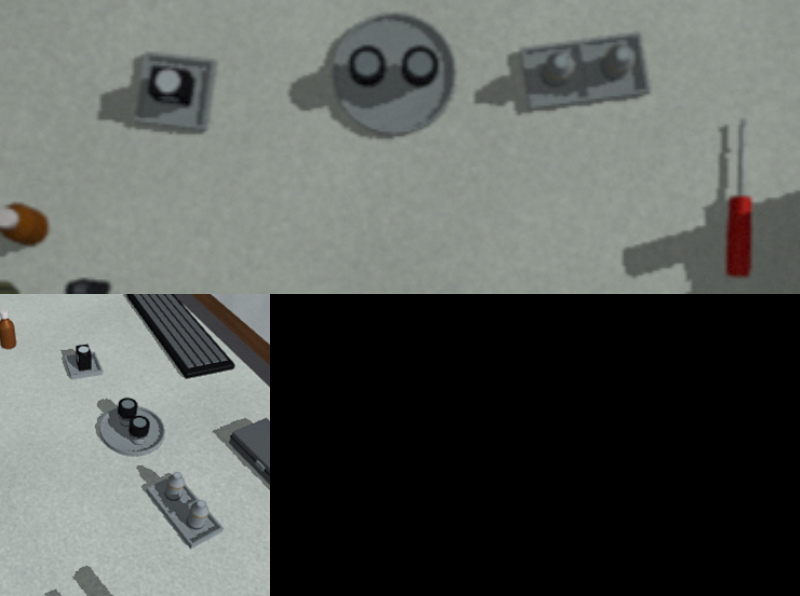

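All five items stand upright in their trays, and the bottle and screwdriver are untouched. I'll hand in the job.

```bash
python3 -c "
from rig import *
sign_off()"
```

```text
the job is handed in; nothing more can be done
```

The job is done and handed in at about 36 s. There is one objective in each compartment of the bay tray, both eyepieces are side by side in the round dish, and the filter cube is in the small square tray. I worked in the order asked (objectives, eyepieces, cube). Each item was lowered in steps of about 1 mm until the force reading showed it touching the floor, and only then released.

**Positions:** the final top and side views show all five items upright and within 2–3 mm of where I meant them to stand. The two objectives are 64 mm apart and the two eyepieces about 54 mm apart.

**Heights:** I measured the tops at 67–68 mm for the objectives, 56–57 mm for the eyepieces and 54–56 mm for the cube. Standing flat, they should read 66, 54 and 52 mm. The readings are 1–4 mm high, much like the depth error seen on the bench at the start (up to about 4 mm).

**Forces and surroundings:** no force reading went above about 8 N. The bottle and the screwdriver were not touched, and the gripper was open and clear of everything at hand-in. No check failed.

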